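# Open the paint case and take the tight red cap off the blue paint jar

## Robot

A 7-joint arm with a two-finger parallel gripper is mounted at the origin on the work surface. World frame = base frame: x ahead of the robot, y to its left, z up, the work surface at z = 0. Lengths are in m, angles in degrees, forces in N, time in s.
With the tool pointing down it reaches from about 0.4 to 0.925 m from the base axis. Payload 5.6 kg.
Tool frame: the origin (TCP) lies at the very end of the fingers, on their centre line; the grasp point (between the pads) lies 19 mm behind it (ctrl.grasp_offset is the distance from the TCP to the grasp point, in m); z points along the fingers, y is the line along which they close (so a half turn about z gives the same grasp; the last joint's range is limited). The gripper opens to 85 mm and grips with 20 to 120 N. Pads are 22 mm wide; open, the fingers measure 114 mm over their backs; the gripper's body (76 mm by 85 mm) begins 54 mm behind the grasp point. The pads swing forward as they close: fully open they stand 13 mm farther back than shut.
Start: joints at [67.093, 26.786, -0.665, 91.828, 0.344, 61.387, -3.226], TCP at [0.227, -0.609, 0.231] pointing down, gripper open.
Joint ranges: [-144.91, 144.91], [-17.63, 115.5], [-89.93, 88.59], [15.96, 139.68], [-74.01, 254.01], [8.47, 105.57], [-167.45, 167.45]. Speed limits (degrees/s): [147.25, 147.25, 180, 180, 180, 180, 180].

## Interface

Orientations are given as [roll, pitch, yaw] about the fixed x, y, z axes, in that order (R = Rz(yaw) Ry(pitch) Rx(roll)).
In Python, from workcell import status, optics, ticket, ctrl gives the robot as it stands.
- The arm moves only by the tool servo_tool, never from a script. Its argument "increments" is a list of rows, each an object with "grip": the gripper's target within -1 to 1 (fully open at 1, half-way at 0, shut at -1); "offset": the shift along the tool's x, y, z in mm, a list of three; "roll": the turn about the tool's z in rad. A call has 1 to 10 rows; each row shifts and turns the commanded pose from where the row before left it, along the tool's axes as they then stand; what a row does not reach is not made up. A row lasts 1/12 s, in which the tool goes at most 41.7 mm and 7.16 degrees, less where a joint would pass 70% of its speed; a pose out of reach is approached as far as the arm can. A call with a gripper value outside its range is refused whole. The fingers move at their own pace and stop on an object; "force" is the grip in N (left out, the last holds). Time passes only in rows, so rows that do not move let the fingers close. It gives the time, the measured TCP pose, the force, the opening and the grip force at its end, in the units of the state.
- status.read_state(): the state, without advancing time (a new reading comes with each control period).
- optics.read_camera(name): name is "scene" or "side" or "wrist"; returns a dict with "img" (400x640x3 uint8, red, green, blue), "K" (3x3 intrinsics, pixels), "world_to_cam" (4x4, takes a point from world to camera coordinates); the wrist camera has in their place "tool_from_camera" (4x4, takes a point from camera to tool coordinates, whose origin is the TCP and whose axes are the flange's). Camera axes: x right, y up, looking along -z (the intrinsics and any distortion apply to the point x, -y, -z); pixel columns grow to the right and rows downward; lengths in m; the calibration is good to about 2 mm. A picture is of the moment at which its call begins: read the wrist's pose just before it. There is no depth.
- ticket.sign_off(): hands the job in; it is judged then, once.
Trained networks look in a picture, given as the dict that the camera call returned (one of the last four; its "shot" number tells which), for a name from the list of things; names that differ only in an ending like _2 or _b are one class to them, and where a whole thing is asked for, a point or a joint stands for the part that bears it (a point fixed in the world has none). Each returns a list of dicts, best first, with "conf" (0 to 1); they miss things now and then, are a little off and sometimes report something else, mostly with a low value. They report only what shows in the picture. A call takes as long as a camera call.
- optics.outline_of(picture, name): "region" (400x640 bool, what is visible of it).
- optics.landmark_of(picture, name): "at" ([x, y, z] in m, in world coordinates, good to about 4 mm: a listed point, or the origin of a listed thing).
The state is a dict: "clock": time; "joint_positions": joint angles; "joint_velocities": joint speeds; "effort": joint torques, N m; "ee_pos": TCP position; "tool_rot": TCP orientation; "force": force on the tool from outside, world axes, zero at the start; "moment": the same for the moment, N m; "gripper_width": finger opening in m; "gripper_force": force on a finger pad.
Only numpy, scipy, OpenCV 4.12 (cv2) and the standard library are available. Lean on these libraries where they do the work, as an engineer would, in place of code of your own. Each camera call takes 0.05 s, during which the arm holds its last target. There are 200 camera calls.

## Task

Open the lid of the wooden paint case, which has a steel handle, and bring it down gently onto its hinge stop so that it stays wide open by itself. Then unscrew the tight red cap of the blue jar anticlockwise until its threads let go, with the square jar staying fully seated in its cell, which braces it. Lift the cap off and finish still holding it, level and still, two or three centimetres clear above the open jar so that drips fall back in; leave the other jars and everything on the desk where they are.

Things in the scene. Friction and masses are not known exactly. Their poses are not given: they have to be found in the camera images.
- case: Wooden paint case fixed to the desk: tray 324 x 216 mm, 48 mm high, lid on top (98 mm in all). Origin: centre of its underside; x along its length, y towards the hinge, z up. Lid hinge line: parallel to x at y = +108, z = 48 mm. Three square jars stand in snug cells (66 mm square, 24 mm deep, floor z = 8 mm) at x = -92, 0, +92, y = -30 mm; paint tubes lie on the hinge side.
- lid (a joint): Lid angle: 0 closed, 1.70 rad resting on the hinge stop. A 50 mm deep wooden cover, 0.38 kg, 216 mm from hinge to front, that swings up and over to the case's +y side. Let go below about 1.2 rad it falls shut; beyond that it falls open onto the stop by its own weight and stays there.
- lid_handle (a point): Middle of the lid's steel bar handle: round, 10 mm diameter, 110 mm long, parallel to the case's x, 38 mm above the lid's top near its front edge (closed: y = -90, z = 136 mm in the case's frame). As the lid swings it moves on a circle of 217 mm radius about the hinge line and can turn between the fingers. Free gap between bar and lid: 33 mm.
- cap_center (a point): Centre of the blue jar's red metal cap: diameter 53, height 20 mm, z up. On tight: its rubber seal pushes it up with about 15 N and 0.2 to 0.4 N m turns it. Turned anticlockwise (from above) it rises 2 to 3 mm and is free after 40 to 55 degrees; lift it off at 60 to 95 (a third of a turn brings it under the next threads). Side free by 36 mm all round, down to 23 mm below its centre.
- jar_mouth (a point): Centre of the rim of the blue jar (red cap): square jar 62 x 62 mm, 74 mm to the rim, loose in one of the case's three cells; z up. Cap on: the cap's centre is about 6 mm below this point. When the cap's centre is 10 mm above this point, its lower edge is level with the rim.
- yellow_jar: Yellow jar with a white cap, 62 x 62 x 78 mm, loose in another cell of the case; origin at the centre of its underside. To be left alone.
- green_jar: Green jar with a black cap, 62 x 62 x 78 mm, loose in another cell of the case; origin at the centre of its underside. To be left alone.
- brush_mug: White mug of paint brushes, 82 mm across, 190 mm high with the brushes, on the desk; origin at the centre of its underside. To be left alone.
- birdhouse: Small wooden birdhouse with a red roof, 130 x 120 x 145 mm, on the desk; origin at the centre of its underside. To be left alone.
- flower_pot: Grey square pot of dried flowers, 85 mm wide, 165 mm high, on the desk; origin at the centre of its underside. To be left alone.
- palette: White china palette dish with paint spots, 150 mm across, 13 mm high, on the desk; origin at the centre of its underside. To be left alone.
- brush: Flat paint brush with a red handle lying on the desk, 180 mm long, 10 mm thick; origin under its middle, x along it. To be left alone.

How it is judged:
By the outcome, as a careful person would: the job done as asked, in the order asked, and still so for the second after the job is handed in, while the arm keeps its last pose, push and grip.
It also fails if it takes over 61 s, if anything falls off the work surface, if the arm or the gripper's body presses on something with over 40 N, if the wrist force passes 120 N, or if a joint passes its speed limit or range.

## Working session

There is one attempt and no reset: what is moved stays moved. The work goes in short steps, Python scripts to look and compute and a tool call to move; the robot and the scene stay as the last step left them, time stands still between calls to the robot, and variables do not carry over. Pictures are saved under pics/ and viewed, at most 10 in all, crops included, and the job is handed in when it is done.

Besides the shell and the picture viewer there is one more tool, called after "Emit:" as name([rows], argument=value, ...), one row to a line, values as JSON. servo_tool: Moves the arm, as the interface text tells. Its arguments: {"type":"object","properties":{"increments":{"type":"array","items":{"type":"object","properties":{"grip":{"type":"number"},"offset":{"type":"array","items":{"type":"number"}},"roll":{"type":"number"}}}},"force":{"type":"number"}},"required":["increments"]}

```bash
ls; mkdir -p pics; python3 - <<'E'
from workcell import status, optics, ticket, ctrl
import cv2,numpy as np
s=status.read_state(); print({k:np.round(v,3) for k,v in s.items()}, ctrl.grasp_offset)
for c in ["scene","side"]:
    p=optics.read_camera(c); cv2.imwrite(f"pics/{c}0.png",p["img"][:,:,::-1])
    for n in ["case","lid_handle","lid","cap_center","jar_mouth","brush_mug","birdhouse","flower_pot","palette","brush"]:
        try:
            r=optics.landmark_of(p,n)
            print(c,n,[(np.round(d["at"],3).tolist(),round(d["conf"],2)) for d in r[:2]])
        except Exception as e: print(c,n,e)
E
```

```text
pics
{'clock': np.float64(0.0), 'joint_positions': array([67.092, 26.836, -0.663, 91.882,  0.344, 61.386, -3.226]), 'joint_velocities': array([ 0.06 , -0.027,  0.019,  0.055,  0.037,  0.066, -0.004]), 'effort': array([-1.0000e-03, -5.3239e+01,  2.1000e-02, -2.5130e+01,  1.2000e-02,
        8.0000e-03,  0.0000e+00]), 'ee_pos': array([ 0.227, -0.609,  0.23 ]), 'tool_rot': array([-1.79899e+02,  8.00000e-03,  2.04390e+01]), 'force': array([ 0.432, -0.08 ,  0.073]), 'moment': array([-0.019, -0.005, -0.061]), 'gripper_force': np.float64(0.0), 'gripper_width': np.float64(0.086)} 0.0187
scene case [([0.542, -0.048, -0.002], 0.9)]
scene lid_handle [([0.554, -0.143, 0.137], 0.64)]
scene lid it knows: birdhouse, brush, brush_mug, cap_center, case, flower_pot, green_jar, jar_mouth, lid_handle, palette, yellow_jar
scene cap_center []
scene jar_mouth []
scene brush_mug [([0.44, -0.398, -0.0], 0.92)]
scene birdhouse [([0.607, -0.416, -0.002], 0.88)]
scene flower_pot [([0.662, 0.431, -0.0], 0.64)]
scene palette [([0.417, 0.428, -0.0], 0.87)]
scene brush [([0.32, -0.408, 0.001], 0.65), ([0.659, 0.433, 0.0], 0.24)]
side case [([0.543, -0.05, -0.003], 0.83), ([0.438, -0.399, 0.001], 0.69)]
side lid_handle [([0.554, -0.143, 0.134], 0.72)]
side lid it knows: birdhouse, brush, brush_mug, cap_center, case, flower_pot, green_jar, jar_mouth, lid_handle, palette, yellow_jar
side cap_center []
side jar_mouth []
side brush_mug [([0.439, -0.4, 0.002], 0.56), ([0.554, -0.141, 0.135], 0.46)]
side birdhouse [([0.607, -0.419, 0.001], 0.74), ([0.316, -0.404, 0.002], 0.25)]
side flower_pot [([0.662, 0.432, -0.0], 0.98)]
side palette [([0.416, 0.423, 0.0], 0.96)]
side brush [([0.417, 0.425, -0.0], 0.59), ([0.32, -0.404, 0.004], 0.53)]
```

View pics/scene0.png

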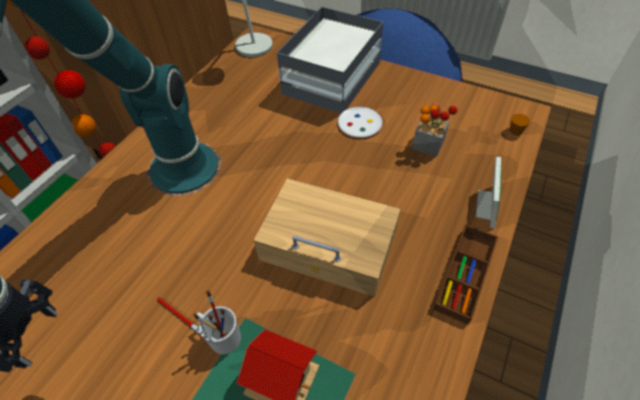

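View pics/side0.png

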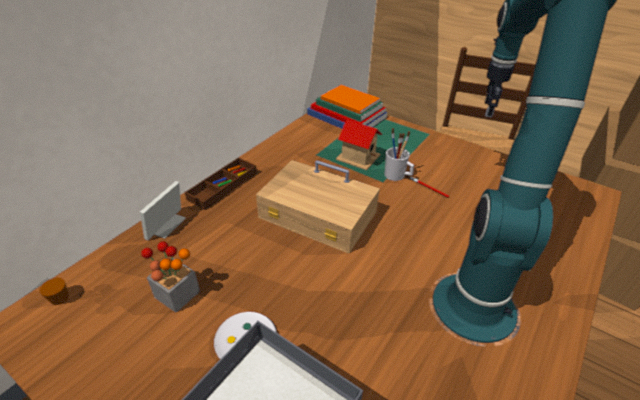

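```bash
cat > h.py <<'E'
from workcell import status, optics, ticket, ctrl
import cv2,numpy as np
from scipy.spatial.transform import Rotation as Ro
def pose():
    s=status.read_state(); return np.array(s["ee_pos"]),Ro.from_euler("xyz",s["tool_rot"],degrees=True).as_matrix(),s
def go(t,yaw=None):
    p,R,s=pose(); 
    print("t",round(s["clock"],2),"p",p.round(4),"rot",np.round(s["tool_rot"],2),"off mm",(R.T@(np.array(t)-p)*1000).round(1),
      "roll rad", None if yaw is None else round(np.radians(s["tool_rot"][2]-yaw),3))
def ray(pic,uv,z,T=None):
    """pixels -> world points on plane z; T = camera-to-world (wrist)"""
    if T is None: T=np.linalg.inv(pic["world_to_cam"])
    uv=np.atleast_2d(np.array(uv,float)); d=np.c_[uv,np.ones(len(uv))]@np.linalg.inv(pic["K"]).T
    d=(d*[1,-1,-1])@T[:3,:3].T; o=T[:3,3]
    return o+d*((z-o[2])/d[:,2])[:,None]
def wrist():
    p,R,s=pose(); pic=optics.read_camera("wrist"); W=np.eye(4); W[:3,:3]=R; W[:3,3]=p
    return pic, W@pic["tool_from_camera"]
E
python3 - <<'E'
from h import *
for c in ["scene","side"]:
    p=optics.read_camera(c); print([k for k in p if k not in("img",)])
    r=optics.outline_of(p,"lid_handle")[0]; m=r["region"]; v,u=np.nonzero(m); print(c,m.sum(),u.min(),u.max(),v.min(),v.max())
    if c=="scene":print(ray(p,[[295,238],[338,256]],.136).round(3), ray(p,[[288,180],[400,208],[383,273],[258,240]],.098).round(3))
go([.554,-.143,.30],7)
E
```

```text
['K', 'world_to_cam', 'shot']
scene 9831 255 399 180 286
[[ 0.5   -0.152  0.136]
 [ 0.615 -0.151  0.136]] [[ 0.374  0.027  0.098]
 [ 0.688  0.072  0.098]
 [ 0.721 -0.125  0.098]
 [ 0.405 -0.178  0.098]]
['K', 'world_to_cam', 'shot']
side 6257 255 378 160 241
t 1.2 p [ 0.227  -0.6091  0.2313] rot [180.     0.    20.44] off mm [ 469.2 -322.5  -68.7] roll rad 0.235
```

Emit:
servo_tool([
  {"grip":-0.3,"offset":[0,0,-23],"roll":0.07},
  {"grip":-0.3,"offset":[0,0,-23],"roll":0.07},
  {"grip":-0.3,"offset":[0,0,-23],"roll":0.07},
  {"grip":-0.3,"offset":[22,-23,0],"roll":0},
  {"grip":-0.3,"offset":[22,-23,0],"roll":0},
  {"grip":-0.3,"offset":[22,-23,0],"roll":0},
  {"grip":-0.3,"offset":[22,-23,0],"roll":0},
  {"grip":-0.3,"offset":[22,-23,0],"roll":0},
  {"grip":-0.3,"offset":[22,-23,0],"roll":0},
  {"grip":-0.3,"offset":[22,-23,0],"roll":0},
])

```text
clock: 2.03
ee_pos: [0.3565, -0.4259, 0.3005]
tool_rot: [180.0, -0.0, 8.4]
force: [-0.1, -0.1, 0.5]
gripper_width: 0.0299
gripper_force: 0.0
```

Emit:
servo_tool([
  {"grip":-0.3,"offset":[23,-24,0]},
  {"grip":-0.3,"offset":[23,-24,0]},
  {"grip":-0.3,"offset":[23,-24,0]},
  {"grip":-0.3,"offset":[23,-24,0]},
  {"grip":-0.3,"offset":[23,-24,0]},
  {"grip":-0.3,"offset":[23,-24,0]},
  {"grip":-0.3,"offset":[23,-24,0]},
  {"grip":-0.3,"offset":[23,-24,0]},
  {"grip":-0.3,"offset":[23,-24,0]},
  {"grip":-0.3,"offset":[23,-24,0]},
])

```text
invalid input
```

```bash
python3 - <<'E'
from h import *
go([.555,-.143,.30],8.5)
pic,T=wrist(); cv2.imwrite("pics/w1.png",pic["img"][:,:,::-1]); print(list(pic), pic["K"], T.round(3)); print(pose()[2]["gripper_width"])
for n in ["case","lid_handle"]: print(n,[(np.round(d["at"],3),d["conf"]) for d in optics.landmark_of(pic,n)[:2]])
np.savez("w1.npz",K=pic["K"],T=T)
E
```

```text
t 2.03 p [ 0.3565 -0.4259  0.3005] rot [ 1.7997e+02 -1.0000e-02  8.4000e+00] off mm [ 237.7 -250.9    0.4] roll rad -0.002
['img', 'K', 'tool_from_camera', 'shot'] [[281.23235075   0.         315.97253182]
 [  0.         281.23235075 198.71649198]
 [  0.           0.           1.        ]] [[ 0.146  0.951  0.274  0.426]
 [-0.989  0.14   0.04  -0.415]
 [-0.001 -0.277  0.961  0.443]
 [ 0.     0.     0.     1.   ]]
0.029776327254989687
case []
lid_handle []
```

View pics/w1.png

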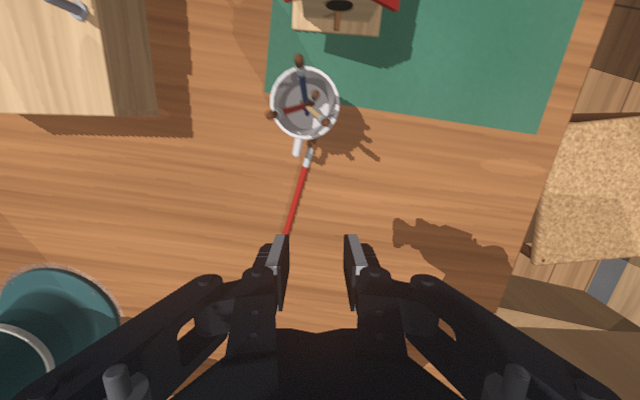

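The wrist view shows the mug at (305,103) and only the case corner at upper left: the second move was refused, since rows apparently need every field. I'll continue.

Emit:
servo_tool([
  {"grip":-0.3,"offset":[21,-25,0],"roll":0},
  {"grip":-0.3,"offset":[21,-25,0],"roll":0},
  {"grip":-0.3,"offset":[21,-25,0],"roll":0},
  {"grip":-0.3,"offset":[21,-25,0],"roll":0},
  {"grip":-0.3,"offset":[21,-25,0],"roll":0},
  {"grip":-0.3,"offset":[21,-25,0],"roll":0},
  {"grip":-0.3,"offset":[21,-25,0],"roll":0},
  {"grip":-0.3,"offset":[21,-25,0],"roll":0},
  {"grip":-0.3,"offset":[21,-25,0],"roll":0},
  {"grip":-0.3,"offset":[0,0,0],"roll":0},
])

```text
clock: 3.02
ee_pos: [0.5129, -0.1714, 0.3005]
tool_rot: [-179.9, -0.2, 8.9]
force: [-0.3, 1.2, 0.8]
gripper_width: 0.0301
gripper_force: 0.0
```

```bash
python3 - <<'E'
from h import *
go([.555,-.143,.30],8.5)
pic,T=wrist(); cv2.imwrite("pics/w2.png",pic["img"][:,:,::-1])
for n in ["case","lid_handle"]: print(n,[(np.round(d["at"],3),d["conf"]) for d in optics.landmark_of(pic,n)[:2]])
np.savez("w2.npz",K=pic["K"],T=T)
E
```

```text
t 3.02 p [ 0.5129 -0.1714  0.3005] rot [-1.7986e+02 -1.5000e-01  8.8600e+00] off mm [ 46.  -21.6   0.7] roll rad 0.006
case [(array([ 0.537, -0.056,  0.   ]), 0.78)]
lid_handle [(array([ 0.552, -0.145,  0.138]), 0.97)]
```

View pics/w2.png

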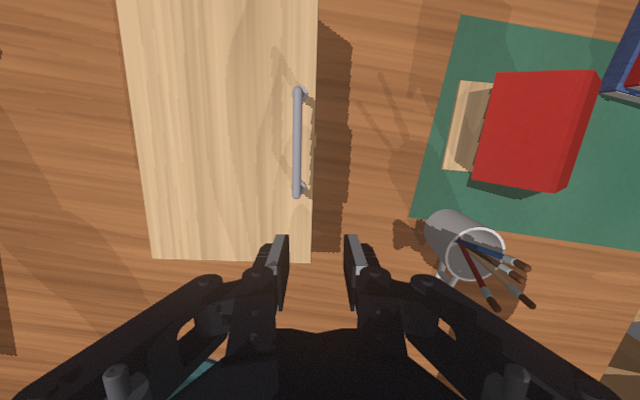

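The bar runs from (297,92) to (297,190), and the lid's front edge from (311,262) to (318,0).

```bash
python3 - <<'E'
from h import *
d=np.load("w2.npz"); pic={"K":d["K"]}
b=ray(pic,[[297,190],[297,92]],.136,d["T"]); e=ray(pic,[[311,262],[317.5,2]],.098,d["T"]); k=ray(pic,[[152,257],[118,2]],.098,d["T"])
for q in (b,e,k): v=q[1]-q[0]; print(q.round(4),q.mean(0).round(4),np.degrees(np.arctan2(v[1],v[0])).round(2),np.hypot(*v[:2]).round(3))
go([*b.mean(0)[:2],.30],None); go([.554,-.143,.116])
E
```

```text
[[ 0.5022 -0.1498  0.136 ]
 [ 0.6047 -0.1358  0.136 ]] [ 0.5534 -0.1428  0.136 ] 7.76 0.103
[[ 0.395  -0.181   0.098 ]
 [ 0.6997 -0.1422  0.098 ]] [ 0.5473 -0.1616  0.098 ] 7.26 0.307
[[0.3688 0.0335 0.098 ]
 [0.6674 0.0678 0.098 ]] [0.5181 0.0507 0.098 ] 6.55 0.301
t 3.17 p [ 0.5095 -0.1785  0.3001] rot [1.7996e+02 4.0000e-02 8.3300e+00] off mm [ 48.6 -29.    0. ] roll rad None
t 3.17 p [ 0.5095 -0.1785  0.3001] rot [1.7996e+02 4.0000e-02 8.3300e+00] off mm [ 49.3 -28.9 184. ] roll rad None
```

Emit:
servo_tool([
  {"grip":-0.3,"offset":[16,-10,0],"roll":0.014},
  {"grip":-0.3,"offset":[16,-10,0],"roll":0},
  {"grip":-0.3,"offset":[17,-9,10],"roll":0},
  {"grip":-0.3,"offset":[0,0,25],"roll":0},
  {"grip":-0.3,"offset":[0,0,25],"roll":0},
  {"grip":-0.3,"offset":[0,0,25],"roll":0},
  {"grip":-0.3,"offset":[0,0,20],"roll":0},
  {"grip":-0.3,"offset":[0,0,0],"roll":0},
  {"grip":-0.3,"offset":[0,0,0],"roll":0},
])

```text
clock: 3.92
ee_pos: [0.5534, -0.1437, 0.1947]
tool_rot: [-180.0, 0.1, 7.4]
force: [0.0, 0.1, -0.2]
gripper_width: 0.03
gripper_force: 0.0
```

```bash
python3 - <<'E'
from h import *
go([.5535,-.143,.117],7.5)
pic,T=wrist(); cv2.imwrite("pics/w3.png",pic["img"][:,:,::-1])
E
```

```text
t 3.92 p [ 0.5534 -0.1437  0.1947] rot [-1.80e+02  1.30e-01  7.44e+00] off mm [ 0.3 -0.6 77.7] roll rad -0.001
```

View pics/w3.png

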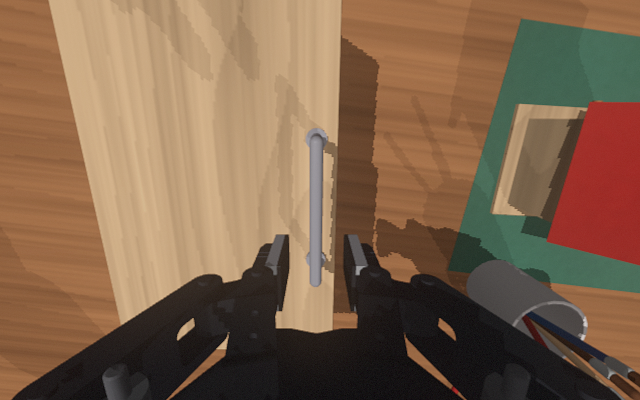

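The bar (u≈315) lies centred between the fingers, so I'll descend and grip.

Emit:
servo_tool([
  {"grip":-0.3,"offset":[0,0,26],"roll":0},
  {"grip":-0.3,"offset":[0,0,26],"roll":0},
  {"grip":-0.3,"offset":[0,0,16],"roll":0},
  {"grip":-0.3,"offset":[0,0,10],"roll":0},
  {"grip":-0.3,"offset":[0,0,0],"roll":0},
  {"grip":-0.9,"offset":[0,0,0],"roll":0},
  {"grip":-0.9,"offset":[0,0,0],"roll":0},
  {"grip":-0.9,"offset":[0,0,0],"roll":0},
], force=30)

```text
clock: 4.63
ee_pos: [0.5558, -0.143, 0.119]
tool_rot: [179.9, -0.2, 7.5]
force: [1.7, -3.3, -1.2]
gripper_width: 0.0085
gripper_force: 29.9
```

```bash
python3 - <<'E'
from h import *
p,R,s=pose(); print(p,s["force"],s["gripper_width"],s["gripper_force"],s["clock"],s["tool_rot"])
# waypoints: hinge-relative handle (-198,88), start grasp at bar
th=np.radians(np.linspace(0,97.4,41)); y=-198*np.cos(th)+88*np.sin(th); z=198*np.sin(th)+88*np.cos(th)
for a,dy,dz in zip(np.degrees(th[1:]),np.diff(y),np.diff(z)): print(round(a,1),[0,round(-dy,1),round(-dz,1)])
E
```

```text
[ 0.55576591 -0.14299935  0.1190136 ] [ 1.68799133 -3.32453644 -1.20151018] 0.008546960108805117 29.920264184474945 4.6333 [179.86739864  -0.18351865   7.54511522]
2.4 [0, np.float64(-3.9), np.float64(-8.3)]
4.9 [0, np.float64(-4.3), np.float64(-8.2)]
7.3 [0, np.float64(-4.6), np.float64(-8.0)]
9.7 [0, np.float64(-4.9), np.float64(-7.8)]
12.2 [0, np.float64(-5.3), np.float64(-7.5)]
14.6 [0, np.float64(-5.6), np.float64(-7.3)]
17.0 [0, np.float64(-5.9), np.float64(-7.1)]
19.5 [0, np.float64(-6.2), np.float64(-6.8)]
21.9 [0, np.float64(-6.5), np.float64(-6.5)]
24.4 [0, np.float64(-6.7), np.float64(-6.3)]
26.8 [0, np.float64(-7.0), np.float64(-6.0)]
29.2 [0, np.float64(-7.3), np.float64(-5.7)]
31.7 [0, np.float64(-7.5), np.float64(-5.4)]
34.1 [0, np.float64(-7.7), np.float64(-5.0)]
36.5 [0, np.float64(-7.9), np.float64(-4.7)]
39.0 [0, np.float64(-8.1), np.float64(-4.4)]
41.4 [0, np.float64(-8.3), np.float64(-4.0)]
43.8 [0, np.float64(-8.4), np.float64(-3.7)]
46.3 [0, np.float64(-8.6), np.float64(-3.3)]
48.7 [0, np.float64(-8.7), np.float64(-2.9)]
51.1 [0, np.float64(-8.8), np.float64(-2.6)]
53.6 [0, np.float64(-8.9), np.float64(-2.2)]
56.0 [0, np.float64(-9.0), np.float64(-1.8)]
58.4 [0, np.float64(-9.1), np.float64(-1.4)]
60.9 [0, np.float64(-9.2), np.float64(-1.0)]
63.3 [0, np.float64(-9.2), np.float64(-0.6)]
65.7 [0, np.float64(-9.2), np.float64(-0.2)]
68.2 [0, np.float64(-9.2), np.float64(0.1)]
70.6 [0, np.float64(-9.2), np.float64(0.5)]
73.0 [0, np.float64(-9.2), np.float64(0.9)]
75.5 [0, np.float64(-9.1), np.float64(1.3)]
77.9 [0, np.float64(-9.0), np.float64(1.7)]
80.4 [0, np.float64(-9.0), np.float64(2.1)]
82.8 [0, np.float64(-8.9), np.float64(2.5)]
85.2 [0, np.float64(-8.8), np.float64(2.8)]
87.7 [0, np.float64(-8.6), np.float64(3.2)]
90.1 [0, np.float64(-8.5), np.float64(3.6)]
92.5 [0, np.float64(-8.3), np.float64(3.9)]
95.0 [0, np.float64(-8.2), np.float64(4.3)]
97.4 [0, np.float64(-8.0), np.float64(4.6)]
```

Emit:
servo_tool([
  {"grip":-0.9,"offset":[0,-3.9,-8.3],"roll":0},
  {"grip":-0.9,"offset":[0,-4.3,-8.2],"roll":0},
  {"grip":-0.9,"offset":[0,-4.6,-8.0],"roll":0},
  {"grip":-0.9,"offset":[0,-4.9,-7.8],"roll":0},
  {"grip":-0.9,"offset":[0,-5.3,-7.5],"roll":0},
  {"grip":-0.9,"offset":[0,-5.6,-7.3],"roll":0},
  {"grip":-0.9,"offset":[0,-5.9,-7.1],"roll":0},
  {"grip":-0.9,"offset":[0,-6.2,-6.8],"roll":0},
  {"grip":-0.9,"offset":[0,-6.5,-6.5],"roll":0},
  {"grip":-0.9,"offset":[0,-6.7,-6.3],"roll":0},
])

```text
clock: 5.47
ee_pos: [0.5493, -0.0902, 0.1939]
tool_rot: [179.8, -0.3, 7.5]
force: [3.1, -6.5, 3.9]
gripper_width: 0.0083
gripper_force: 29.5
```

Emit:
servo_tool([
  {"grip":-0.9,"offset":[0,-7.0,-6.0],"roll":0},
  {"grip":-0.9,"offset":[0,-7.3,-5.7],"roll":0},
  {"grip":-0.9,"offset":[0,-7.5,-5.4],"roll":0},
  {"grip":-0.9,"offset":[0,-7.7,-5.0],"roll":0},
  {"grip":-0.9,"offset":[0,-7.9,-4.7],"roll":0},
  {"grip":-0.9,"offset":[0,-8.1,-4.4],"roll":0},
  {"grip":-0.9,"offset":[0,-8.3,-4.0],"roll":0},
  {"grip":-0.9,"offset":[0,-8.4,-3.7],"roll":0},
  {"grip":-0.9,"offset":[0,-8.6,-3.3],"roll":0},
  {"grip":-0.9,"offset":[0,-8.7,-2.9],"roll":0},
])

```text
clock: 6.3
ee_pos: [0.5393, -0.0095, 0.2392]
tool_rot: [179.9, -0.4, 7.6]
force: [5.5, -2.9, 3.0]
gripper_width: 0.0084
gripper_force: 30.7
```

Emit:
servo_tool([
  {"grip":-0.9,"offset":[0,-8.8,-2.6],"roll":0},
  {"grip":-0.9,"offset":[0,-8.9,-2.2],"roll":0},
  {"grip":-0.9,"offset":[0,-9.0,-1.8],"roll":0},
  {"grip":-0.9,"offset":[0,-9.1,-1.4],"roll":0},
  {"grip":-0.9,"offset":[0,-9.2,-1.0],"roll":0},
  {"grip":-0.9,"offset":[0,-9.2,-0.6],"roll":0},
  {"grip":-0.9,"offset":[0,-9.2,-0.2],"roll":0},
  {"grip":-0.9,"offset":[0,-9.2,0.1],"roll":0},
  {"grip":-0.9,"offset":[0,-9.2,0.5],"roll":0},
  {"grip":-0.9,"offset":[0,-9.2,0.9],"roll":0},
])

```text
clock: 7.13
ee_pos: [0.5274, 0.082, 0.2471]
tool_rot: [-180.0, -0.5, 7.6]
force: [5.8, 0.9, 0.5]
gripper_width: 0.0084
gripper_force: 30.2
```

Emit:
servo_tool([
  {"grip":-0.9,"offset":[0,-9.1,1.3],"roll":0},
  {"grip":-0.9,"offset":[0,-9.0,1.7],"roll":0},
  {"grip":-0.9,"offset":[0,-9.0,2.1],"roll":0},
  {"grip":-0.9,"offset":[0,-8.9,2.5],"roll":0},
  {"grip":-0.9,"offset":[0,-8.8,2.8],"roll":0},
  {"grip":-0.9,"offset":[0,-8.6,3.2],"roll":0},
  {"grip":-0.9,"offset":[0,-4.3,1.8],"roll":0},
  {"grip":-0.9,"offset":[0,-4.2,1.8],"roll":0},
  {"grip":-0.9,"offset":[0,-4.2,1.9],"roll":0},
  {"grip":-0.9,"offset":[0,-4.1,2.0],"roll":0},
])

```text
clock: 7.97
ee_pos: [0.5181, 0.1514, 0.2255]
tool_rot: [-180.0, -0.4, 7.6]
force: [7.0, -0.3, -0.4]
gripper_width: 0.0085
gripper_force: 30.1
```

Emit:
servo_tool([
  {"grip":-0.9,"offset":[0,-2.8,1.4],"roll":0},
  {"grip":-0.9,"offset":[0,-2.8,1.4],"roll":0},
  {"grip":-0.9,"offset":[0,-2.6,1.4],"roll":0},
  {"grip":-0.9,"offset":[0,0,0],"roll":0},
  {"grip":-0.9,"offset":[0,0,0],"roll":0},
])

```text
clock: 8.38
ee_pos: [0.517, 0.1594, 0.2212]
tool_rot: [-179.9, -0.4, 7.6]
force: [7.5, 0.7, -1.9]
gripper_width: 0.0086
gripper_force: 30.0
```

```bash
python3 - <<'E'
from h import *
p,R,s=pose(); print(p,s["force"],s["clock"])
d=R.T@(p-np.array([.5558,-.143,.119])); y=-198-d[1]*1e3; z=88-d[2]*1e3
print(d,np.hypot(y,z),np.degrees(np.arctan2(z,-y))-np.degrees(np.arctan2(88,198)))
E
```

```text
[0.51701132 0.15944233 0.22116275] [ 7.46842913  0.67478965 -1.87769271] 8.3833
[ 0.00235884 -0.3050247  -0.10182102] 217.9135325337775 95.4526411402816
```

Emit:
servo_tool([
  {"grip":-0.9,"offset":[0,-2,1.1],"roll":0},
  {"grip":-0.9,"offset":[0,-2,1.1],"roll":0},
  {"grip":-0.9,"offset":[0,-2,1.1],"roll":0},
  {"grip":-0.9,"offset":[0,0,0],"roll":0},
  {"grip":-0.9,"offset":[0,0,0],"roll":0},
])

```text
clock: 8.8
ee_pos: [0.5162, 0.1652, 0.2179]
tool_rot: [-180.0, -0.4, 7.6]
force: [7.4, 1.3, -1.8]
gripper_width: 0.009
gripper_force: 29.9
```

Emit:
servo_tool([
  {"grip":-0.9,"offset":[0,-1.5,0.8],"roll":0},
  {"grip":-0.9,"offset":[0,-1.5,0.8],"roll":0},
  {"grip":-0.9,"offset":[0,-1.5,0.8],"roll":0},
  {"grip":-0.9,"offset":[0,0,0],"roll":0},
  {"grip":-0.9,"offset":[0,0,0],"roll":0},
])

```text
clock: 9.22
ee_pos: [0.5163, 0.1654, 0.2176]
tool_rot: [179.7, -0.4, 7.4]
force: [2.0, -11.2, 15.7]
gripper_width: 0.0088
gripper_force: 31.5
```

On the stop (force rise, no more motion). I'll relieve the push, release and lift.

Emit:
servo_tool([
  {"grip":-0.9,"offset":[0,4,-2.1],"roll":0},
  {"grip":-0.9,"offset":[0,0,0],"roll":0},
  {"grip":-0.4,"offset":[0,0,0],"roll":0},
  {"grip":-0.4,"offset":[0,0,0],"roll":0},
  {"grip":-0.4,"offset":[0,0,0],"roll":0},
  {"grip":-0.4,"offset":[0,0,-10],"roll":0},
  {"grip":-0.4,"offset":[0,0,-20],"roll":0},
  {"grip":-0.4,"offset":[0,0,-25],"roll":0},
  {"grip":-0.4,"offset":[0,0,-25],"roll":0},
  {"grip":-0.4,"offset":[0,0,-25],"roll":0},
])

```text
clock: 10.05
ee_pos: [0.5129, 0.1653, 0.3223]
tool_rot: [-180.0, 0.0, 7.7]
force: [0.6, 0.3, 0.0]
gripper_width: 0.0255
gripper_force: 0.0
```

```bash
python3 - <<'E'
from h import *
go([.55,-.08,.32])
for c in ["scene","side"]:
    p=optics.read_camera(c); cv2.imwrite(f"pics/{c}2.png",p["img"][:,:,::-1])
    for n in ["case","lid_handle","cap_center","jar_mouth","yellow_jar","green_jar"]:
        r=optics.landmark_of(p,n)
        print(c,n,[(np.round(d["at"],3).tolist(),round(d["conf"],2)) for d in r[:2]])
E
```

```text
t 10.05 p [0.5129 0.1653 0.3223] rot [-1.7999e+02  4.0000e-02  7.6500e+00] off mm [  4.1 248.    2.2] roll rad None
scene case [([0.543, -0.049, -0.002], 0.78)]
scene lid_handle [([0.52, 0.166, 0.236], 0.64)]
scene cap_center [([0.453, -0.092, 0.073], 0.73), ([0.609, -0.418, -0.001], 0.37)]
scene jar_mouth [([0.451, -0.092, 0.084], 0.89)]
scene yellow_jar [([0.547, -0.083, 0.007], 0.73)]
scene green_jar [([0.636, -0.073, 0.01], 0.57)]
side case []
side lid_handle [([0.517, 0.165, 0.234], 0.79)]
side cap_center [([0.451, -0.093, 0.077], 0.61), ([0.66, 0.434, -0.0], 0.38)]
side jar_mouth [([0.607, -0.421, 0.0], 0.61), ([0.452, -0.095, 0.083], 0.57)]
side yellow_jar []
side green_jar []
```

View pics/scene2.png

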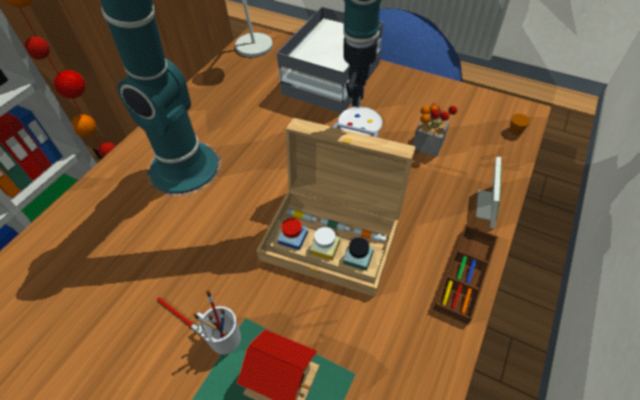

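Lid stands open by itself; red cap at (291,228), left cell, its position matches the geometry. Moving above it.

Emit:
servo_tool([
  {"grip":-0.4,"offset":[-9.4,24.7,0],"roll":0},
  {"grip":-0.4,"offset":[-9.4,24.7,0],"roll":0},
  {"grip":-0.4,"offset":[-9.4,24.7,0],"roll":0},
  {"grip":-0.4,"offset":[-9.4,24.7,0],"roll":0},
  {"grip":-0.4,"offset":[-9.4,24.7,0],"roll":0},
  {"grip":-0.4,"offset":[-9.4,24.7,0],"roll":0},
  {"grip":0.7,"offset":[-9.4,24.7,0],"roll":0},
  {"grip":0.7,"offset":[-9.4,24.7,0],"roll":0},
  {"grip":0.7,"offset":[-9.4,24.7,0],"roll":0},
  {"grip":0.7,"offset":[-9.4,24.7,0],"roll":0},
])

```text
clock: 11.58
ee_pos: [0.4525, -0.0935, 0.3207]
tool_rot: [180.0, -0.0, 7.6]
force: [-0.1, 0.2, 0.3]
gripper_width: 0.0722
gripper_force: 0.0
```

Emit:
servo_tool([
  {"grip":0.7,"offset":[0,0,25],"roll":0},
  {"grip":0.7,"offset":[0,0,35],"roll":0},
  {"grip":0.7,"offset":[0,0,35],"roll":0},
  {"grip":0.7,"offset":[0,0,25],"roll":0},
  {"grip":0.7,"offset":[0,0,0],"roll":0},
  {"grip":0.7,"offset":[0,0,0],"roll":0},
  {"grip":0.7,"offset":[0,0,0],"roll":0},
])

```text
clock: 12.17
ee_pos: [0.4542, -0.0924, 0.2021]
tool_rot: [180.0, -0.1, 7.6]
force: [0.2, 0.2, 0.8]
gripper_width: 0.0723
gripper_force: 0.0
```

```bash
python3 - <<'E'
from h import *
pic,T=wrist(); cv2.imwrite("pics/w4.png",pic["img"][:,:,::-1])
for n in ["cap_center","jar_mouth"]: print(n,[(np.round(d["at"],4),d["conf"]) for d in optics.landmark_of(pic,n)[:2]])
o=optics.outline_of(pic,"cap_center"); print([(x["conf"],x["region"].sum()) for x in o])
hsv=cv2.cvtColor(pic["img"],cv2.COLOR_RGB2HSV); m=((hsv[...,0]<8)|(hsv[...,0]>172))&(hsv[...,1]>150)&(hsv[...,2]>90)
n,l,st,c=cv2.connectedComponentsWithStats(m.astype(np.uint8)); i=[k for k in range(1,n) if st[k,4]>150]
for k in i: print(st[k],c[k],ray(pic,[c[k]],.086,T))
p,R,s=pose(); print(s["joint_positions"],s["gripper_width"]); go([.452,-.092,.057])
E
```

```text
cap_center [(array([ 0.4528, -0.0973,  0.0768]), 0.62)]
jar_mouth []
[(0.78, np.int64(2547))]
[ 292  167   54   56 2363] [318.58611934 194.63267033] [[ 0.454782   -0.09373788  0.086     ]]
[594 240  46  37 331] [618.64350453 258.02719033] [[ 0.42894811 -0.40492885  0.086     ]]
[524 283  16  23 151] [530.96688742 293.17218543] [[ 0.37756979 -0.33065573  0.086     ]]
[ 18.96403128  11.63304212 -12.95045299 118.1870529    3.39464054
  50.34271744 -78.28817973] 0.07282619975848191
t 12.37 p [ 0.454  -0.0925  0.2021] rot [ 1.7994e+02 -1.6000e-01  7.6000e+00] off mm [ -2.4  -0.9 145.1] roll rad None
```

View pics/w4.png

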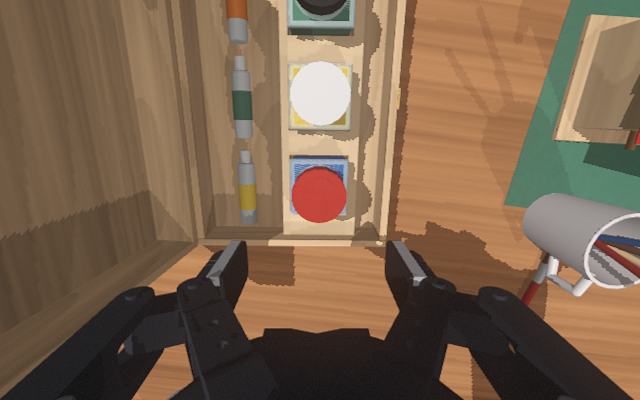

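Cap centred between the fingers (318,195), measured (0.454,-0.0935). Descend and grip.

Emit:
servo_tool([
  {"grip":0.7,"offset":[0,1,30],"roll":0},
  {"grip":0.7,"offset":[0,0,35],"roll":0},
  {"grip":0.7,"offset":[0,0,35],"roll":0},
  {"grip":0.7,"offset":[0,0,25],"roll":0},
  {"grip":0.7,"offset":[0,0,13],"roll":0},
  {"grip":0.7,"offset":[0,0,8],"roll":0},
  {"grip":0.7,"offset":[0,0,0],"roll":0},
  {"grip":0.7,"offset":[0,0,0],"roll":0},
], force=60)

```text
clock: 13.03
ee_pos: [0.4539, -0.0934, 0.0552]
tool_rot: [180.0, -0.1, 7.6]
force: [-0.5, 0.5, 0.7]
gripper_width: 0.0732
gripper_force: 0.0
```

Emit:
servo_tool([
  {"grip":0.0,"offset":[0,0,0],"roll":0},
  {"grip":0.0,"offset":[0,0,0],"roll":0},
  {"grip":0.0,"offset":[0,0,0],"roll":0},
  {"grip":0.0,"offset":[0,0,0],"roll":0},
  {"grip":0.0,"offset":[0,0,0],"roll":0},
  {"grip":0.0,"offset":[0,0,0],"roll":0},
], force=60)

```text
clock: 13.53
ee_pos: [0.4545, -0.0942, 0.056]
tool_rot: [179.9, -0.2, 7.6]
force: [0.2, -2.5, 6.7]
gripper_width: 0.0517
gripper_force: 62.0
```

Emit:
servo_tool([
  {"grip":0.0,"offset":[0,0,-0.2],"roll":-0.08},
  {"grip":0.0,"offset":[0,0,-0.2],"roll":-0.08},
  {"grip":0.0,"offset":[0,0,-0.2],"roll":-0.08},
  {"grip":0.0,"offset":[0,0,-0.2],"roll":-0.08},
])

```text
clock: 13.87
ee_pos: [0.4544, -0.0933, 0.0567]
tool_rot: [179.9, -0.1, 26.1]
force: [-0.8, 0.4, 7.2]
gripper_width: 0.0518
gripper_force: 62.4
```

```bash
python3 - <<'E'
from h import *
p,R,s=pose(); print(p.round(4),s["tool_rot"],s["force"],s["moment"],s["gripper_width"],s["joint_positions"][6])
E
```

```text
[ 0.4544 -0.0933  0.0567] [ 1.79913398e+02 -1.32510107e-01  2.61148780e+01] [-0.80202261  0.43707448  7.21940139] [ 0.2991769   0.17223866 -0.12206228] 0.051824882604232056 -68.19487532996972
```

Emit:
servo_tool([
  {"grip":0.0,"offset":[0,0,-0.3],"roll":-0.08},
  {"grip":0.0,"offset":[0,0,-0.3],"roll":-0.08},
  {"grip":0.0,"offset":[0,0,-0.3],"roll":-0.08},
  {"grip":0.0,"offset":[0,0,-0.3],"roll":-0.08},
  {"grip":0.0,"offset":[0,0,-0.3],"roll":-0.08},
  {"grip":0.0,"offset":[0,0,-0.2],"roll":-0.08},
])

```text
clock: 14.37
ee_pos: [0.4542, -0.0932, 0.0583]
tool_rot: [179.9, -0.1, 53.6]
force: [-0.9, 1.2, 9.1]
gripper_width: 0.0518
gripper_force: 62.6
```

Emit:
servo_tool([
  {"grip":0.0,"offset":[0,0,-0.1],"roll":-0.08},
  {"grip":0.0,"offset":[0,0,0],"roll":-0.08},
  {"grip":0.0,"offset":[0,0,0],"roll":-0.08},
  {"grip":0.0,"offset":[0,0,0],"roll":-0.08},
  {"grip":0.0,"offset":[0,0,0],"roll":-0.08},
  {"grip":0.0,"offset":[0,0,0],"roll":-0.08},
  {"grip":0.0,"offset":[0,0,0],"roll":0},
  {"grip":0.0,"offset":[0,0,0],"roll":0},
])

```text
clock: 15.03
ee_pos: [0.4546, -0.093, 0.0586]
tool_rot: [179.8, -0.0, 81.0]
force: [-0.3, 1.1, 8.1]
gripper_width: 0.0513
gripper_force: 62.5
```

```bash
python3 - <<'E'
from h import *
p,R,s=pose(); print(p.round(4),s["tool_rot"],s["force"],s["moment"],s["gripper_width"],s["joint_positions"][6])
for c in ["scene","side","wrist"]:
    pic,T=wrist() if c=="wrist" else (optics.read_camera(c),None)
    hsv=cv2.cvtColor(pic["img"],cv2.COLOR_RGB2HSV)
    if c=="wrist": cv2.imwrite("pics/w5.png",pic["img"][:,:,::-1])
E
```

```text
[ 0.4546 -0.093   0.0586] [ 1.79819083e+02 -1.54957706e-02  8.09709189e+01] [-0.28466965  1.14498109  8.10404845] [ 0.28698901  0.11592113 -0.00207754] 0.05126066632367806 -23.722919514682804
```

View pics/w5.png

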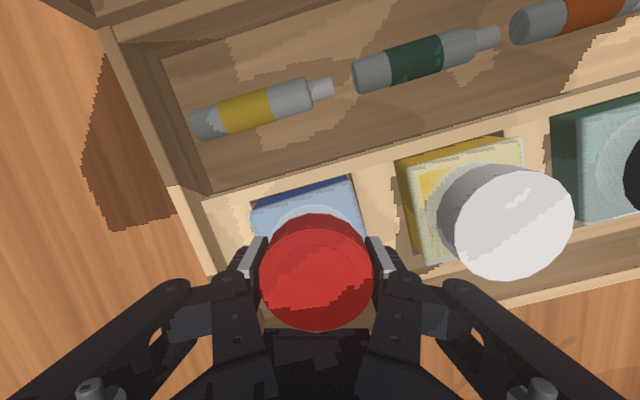

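The cap is held squarely and the jar sits aligned in its cell at (305,215). Torque is now zero after 73°. Lifting a little as a test.

Emit:
servo_tool([
  {"grip":0.0,"offset":[0,0,-1],"roll":0},
  {"grip":0.0,"offset":[0,0,-1],"roll":0},
  {"grip":0.0,"offset":[0,0,-1],"roll":0},
  {"grip":0.0,"offset":[0,0,0],"roll":0},
])

```text
clock: 15.52
ee_pos: [0.453, -0.0934, 0.0603]
tool_rot: [-180.0, 0.0, 80.9]
force: [0.0, 0.2, -0.2]
gripper_width: 0.0515
gripper_force: 62.5
```

Emit:
servo_tool([
  {"grip":0.0,"offset":[0,0,-3],"roll":0},
  {"grip":0.0,"offset":[0,0,-5],"roll":0},
  {"grip":0.0,"offset":[0,0,-6],"roll":0},
  {"grip":0.0,"offset":[0,0,-7],"roll":0},
  {"grip":0.0,"offset":[0,0,-7],"roll":0},
  {"grip":0.0,"offset":[0,0,-6],"roll":0},
  {"grip":0.0,"offset":[0,0,-3],"roll":0},
  {"grip":0.0,"offset":[0,0,0],"roll":0},
  {"grip":0.0,"offset":[0,0,0],"roll":0},
  {"grip":0.0,"offset":[0,0,0],"roll":0},
])

```text
clock: 16.35
ee_pos: [0.4529, -0.0934, 0.097]
tool_rot: [-180.0, 0.0, 80.9]
force: [-0.6, -0.7, -0.7]
gripper_width: 0.0519
gripper_force: 62.5
```

```bash
python3 - <<'E'
from h import *
p,R,s=pose(); print(p.round(4),s["tool_rot"],s["force"],s["clock"])
ims=[]
for c in ["scene","side"]:
    pic=optics.read_camera(c); w=pic["world_to_cam"]@np.array([.454,-.093,.09,1]); x=pic["K"]@(w[:3]*[1,-1,-1]); u,v=(x[:2]/x[2]).astype(int)
    for n in ["cap_center","jar_mouth","lid_handle","yellow_jar"]: print(c,n,[(np.round(d["at"],3),d["conf"]) for d in optics.landmark_of(pic,n)[:1]])
    a=max(v-75,0);b=max(u-100,0); ims.append(cv2.resize(pic["img"][a:a+150,b:b+200][:,:,::-1],(400,300)))
pic,T=wrist(); cv2.imwrite("pics/fin.png",np.vstack([np.hstack(ims),np.hstack([cv2.resize(pic["img"][:,:,::-1],(480,300)),np.zeros((300,320,3),np.uint8)])]))
E
```

```text
[ 0.4529 -0.0934  0.097 ] [-1.79972096e+02  5.05915174e-03  8.09340820e+01] [-0.64186277 -0.70597942 -0.65159544] 16.35
scene cap_center []
scene jar_mouth [(array([ 0.453, -0.094,  0.085]), 0.88)]
scene lid_handle [(array([0.517, 0.166, 0.236]), 0.66)]
scene yellow_jar [(array([ 0.543, -0.083,  0.007]), 0.88)]
side cap_center [(array([ 0.447, -0.096,  0.115]), 0.62)]
side jar_mouth [(array([ 0.448, -0.095,  0.081]), 0.41)]
side lid_handle [(array([0.517, 0.164, 0.231]), 0.78)]
side yellow_jar [(array([ 0.608, -0.42 ,  0.004]), 0.72)]
```

View pics/fin.png

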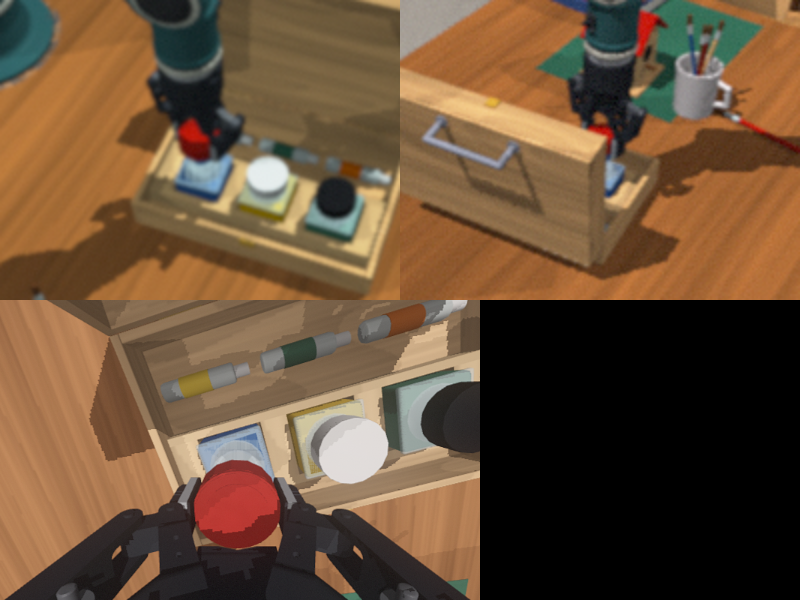

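The red cap is held level above the open blue jar, which is still seated (top left, about (205,140) to (205,175)). The lid stands open and the other jars haven't moved.

```bash
python3 -c "
from workcell import ticket; print(ticket.sign_off())"
```

```text
the job is handed in; nothing more can be done
None
```

The job is handed in, with no verdict shown yet: the lid rests open on its stop, and the red cap is unscrewed and held level about 2.5 cm above the open, still-seated blue jar, with nothing else seen to move.

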